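Pack the drone field-spares tray

TASK

Pack the field-spares tray for the drone: put the good battery, the good motor, the camera and the radio each into the pocket of its own colour (blue battery, green motor, white camera, yellow radio), upright and standing flat on the pocket's floor. Set them down gently rather than dropping them, and leave the battery and the motor that carry red tape standing where they are: they are condemned.

Things in the scene. Friction and masses are not known exactly. Their poses are not given: they have to be found in the camera images.
- battery_c (a point): GOOD drone battery: all-blue block standing on its 64 x 34 mm face, 56 mm tall. The point is on its vertical axis 28 mm above its underside; z up. x along its 64 mm length, y across its 34 mm width (grip here). About 0.22 kg, loose, stands on the bench. Small yellow patch on top, no red anywhere.
- motor_c (a point): GOOD motor with bright green bell, no red anywhere: round brushless motor standing shaft up: 44 mm diameter bell from 12 to 44 mm up, narrower 38 mm foot below, 12 mm steel shaft hub on top reaching 62 mm. The point is on its vertical axis 28 mm above its underside; z up. Alike all round, so any yaw will do. About 0.15 kg, loose.
- camera_c (a point): White drone camera, upright: housing 36 mm (x) by 42 mm (y) by 56 mm tall with a round black 30 mm lens standing 10 mm out of its -x face, so 46 mm overall in x. The point is on its vertical axis 28 mm above its underside; z up. It is the middle of the 46 mm and of the 42 mm; grip the two plain faces across y, 42 mm. About 0.14 kg, loose.
- radio_c (a point): Yellow telemetry radio box, upright, 44 mm (x) by 26 mm (y) by 56 mm tall, with a thin black antenna stub on top reaching 70 mm. The point is on its vertical axis 28 mm above its underside; z up. Grip across y, 26 mm. About 0.09 kg, loose.
- battery_taped_c (a point): CONDEMNED look-alike battery, to be left alone: blue with a broad red tape band round its middle and over its top; a block standing on its 64 x 34 mm face, 56 mm tall. The point is on its vertical axis 28 mm above its underside; z up. x along its 64 mm length, y across its 34 mm width (grip here). About 0.22 kg, loose, stands on the bench.
- motor_taped_c (a point): CONDEMNED look-alike motor, to be left alone: green bell with red tape round it and a red ring on top: round brushless motor standing shaft up: 44 mm diameter bell from 12 to 44 mm up, narrower 38 mm foot below, 12 mm steel shaft hub on top reaching 62 mm. The point is on its vertical axis 28 mm above its underside; z up. Alike all round, so any yaw will do. About 0.15 kg, loose.
- nest_battery_floor (a point): Blue pocket for the battery: rectangular, 84 mm (x) by 54 mm (y), blue floor and blue outline. One of four 96 x 96 x 12 mm dark foam inserts side by side (two by two, centres 100 mm apart, in any arrangement) in a fixed square aluminium tray of 210 mm; tray rim and insert tops are all 16 mm above the bench. The point is the centre of the pocket floor, 8 mm above the bench; the pocket is 8 mm deep, so things stand up well out of it. z up, x and y along the insert's sides.
- nest_motor_floor (a point): Green pocket for the motor: round, 64 mm diameter, green floor and green outline. One of four 96 x 96 x 12 mm dark foam inserts side by side (two by two, centres 100 mm apart, in any arrangement) in a fixed square aluminium tray of 210 mm; tray rim and insert tops are all 16 mm above the bench. The point is the centre of the pocket floor, 8 mm above the bench; the pocket is 8 mm deep, so things stand up well out of it. z up, x and y along the insert's sides.
- nest_camera_floor (a point): White pocket for the camera: nearly square, 66 mm (x) by 62 mm (y), white floor and white outline. One of four 96 x 96 x 12 mm dark foam inserts side by side (two by two, centres 100 mm apart, in any arrangement) in a fixed square aluminium tray of 210 mm; tray rim and insert tops are all 16 mm above the bench. The point is the centre of the pocket floor, 8 mm above the bench; the pocket is 8 mm deep, so things stand up well out of it. z up, x and y along the insert's sides.
- nest_radio_floor (a point): Yellow pocket for the radio: rectangular, 64 mm (x) by 46 mm (y), yellow floor and yellow outline. One of four 96 x 96 x 12 mm dark foam inserts side by side (two by two, centres 100 mm apart, in any arrangement) in a fixed square aluminium tray of 210 mm; tray rim and insert tops are all 16 mm above the bench. The point is the centre of the pocket floor, 8 mm above the bench; the pocket is 8 mm deep, so things stand up well out of it. z up, x and y along the insert's sides.
Mind the look-alikes: they are no part of the job. Leave any turquoise look-alike of the part that bears battery_c alone. What is shaped like the part that bears nest_camera_floor but turquoise is not meant.

How it is judged:
By the outcome, as a careful person would: the job done as asked, in the order asked, and still so for the second after the job is handed in, with the robot touching nothing.
It also fails if it takes over 120 s, if anything falls off the work surface, if the arm or the gripper's body presses on something with over 40 N, if the wrist force passes 120 N, or if a joint passes its speed limit or range.

ROBOT

A 6-joint arm with a two-finger parallel gripper is mounted at the origin on the work surface. World frame = base frame: x ahead of the robot, y to its left, z up, the work surface at z = 0. Lengths are in m, angles in rad, forces in N, time in s.
With the tool pointing down it reaches from about 0.35 to 0.85 m from the base axis. Payload 8.1 kg.
Tool frame: the origin (TCP) lies between the finger pads; the fingertips stand 25 mm ahead of it and the grasp point (between the pads) lies 6 mm ahead of it (robot.tip_extent is the distance from the TCP to the fingertips, in m); z points along the fingers, y is the direction in which the jaws open and shut (so a half turn about z gives the same grasp; the last joint's range is limited). The gripper opens to 93 mm and grips with 3 to 60 N. Pads are 15 mm wide; open, the fingers measure 128 mm over their backs; the gripper's body (75 mm by 188 mm) begins 65 mm behind the grasp point.
Start: joints at [1.183, 0.13, 1.488, -0, 1.523, -0.085], TCP at [0.179, 0.573, 0.244] pointing down, gripper open.
Joint ranges: [-2.96, 2.96], [-0.89, 2.26], [0.02, 2.5], [-1.34, 4.48], [0, 2.73], [-2.66, 2.66]. Speed limits (rad/s): [2.39, 2.39, 2.79, 3.14, 3.14, 3.14].

INTERFACE

Orientations are given as a rotation vector (axis times angle).
In Python, from plant import robot gives the robot as it stands.
- The arm moves only by the tool drive_tool, never from a script. Its argument "increments" is a list of rows, each a list of 7 numbers: the closure, from 0 (fully open) to 1 (shut), then the shift along the world's x, y, z in units of 25 mm (1.0 is 25 mm), then the turn, a rotation vector about the world's x, y, z in rad. In form: [[gripper, dx, dy, dz, rx, ry, rz], ...]. A call has 1 to 20 rows; each row is the pose to reach, as a shift and turn from the pose commanded when the call began; what a row does not reach only later rows make up. A row lasts 1/12 s, in which the tool goes at most 41.7 mm and 7.16 degrees, less where a joint would pass 70% of its speed; a pose out of reach is approached as far as the arm can. A call with a gripper value outside its range is refused whole. The fingers move at their own pace and stop on an object; "squeeze" is the grip in N (left out, the last holds). Time passes only in rows, so rows that repeat a pose let the fingers close. It gives the time, the measured TCP pose, the force and the opening at its end, in the units of the state.
- robot.read_state(): the state, without advancing time (a new reading comes with each control period).
- robot.read_camera(name): name is "scene" or "top" or "wrist"; returns a dict with "image" (400x640x3 uint8, red, green, blue), "fx", "fy", "cx", "cy" (pixels), "T" (4x4, takes a point from camera to world coordinates); the wrist camera has in their place "mount" (4x4, takes a point from camera to tool coordinates, whose origin is the TCP and whose axes are the flange's). Camera axes: x right, y down, z forward; pixel columns grow to the right and rows downward; lengths in m; the calibration is good to about 2 mm. A picture is of the moment at which its call begins: read the wrist's pose just before it. There is no depth.
- robot.close_job(): hands the job in, once; it reports no verdict.
The state is a dict: "t": time; "q": joint angles; "dq": joint speeds; "joint_torque": joint torques, N m; "tool_pos": TCP position; "orientation": TCP orientation; "force": force on the tool from outside, world axes, zero at the start; "wrist_torque": the same for the moment, N m; "opening": finger opening in m.
Only numpy, scipy, OpenCV 4.12 (cv2) and the standard library are available. Lean on these libraries where they do the work, as an engineer would, in place of code of your own. Each camera call takes 0.05 s, during which the arm holds its last target.

## Working session

There is one attempt and no reset: what is moved stays moved. The work goes in short steps, Python scripts to look and compute and a tool call to move; the robot and the scene stay as the last step left them, time stands still between calls to the robot, and variables do not carry over. Pictures are saved under pics/ and viewed, and the job is handed in when it is done.

Besides the shell and the picture viewer there is one more tool, called by a JSON object that holds its "fn" and its "kwargs". drive_tool: Moves the arm, as the interface text tells. Its arguments: {"type":"object","properties":{"increments":{"type":"array"},"squeeze":{"type":"number"}},"required":["increments"]}

```bash
mkdir -p pics; ls
python3 - <<'E'
from plant import robot
import cv2
s=robot.read_state(); print({k:(v if not hasattr(v,'round') else v) for k,v in s.items()})
for n in ["scene","top"]:
    c=robot.read_camera(n); cv2.imwrite(f"pics/{n}0.png",c["image"][:,:,::-1]); print(n,c["fx"],c["fy"],c["cx"],c["cy"],c["T"])
c=robot.read_camera("wrist"); cv2.imwrite("pics/wrist0.png",c["image"][:,:,::-1]); print(c["fx"],c["mount"])
E
```

```text
pics
{'t': 0.0, 'q': array([ 1.18260042e+00,  1.31151231e-01,  1.48924943e+00, -1.41070394e-05,
        1.52299590e+00, -8.53850186e-02]), 'dq': array([-0.00076303, -0.00235317, -0.00086792, -0.00081341,  0.00101305,
        0.00152782]), 'joint_torque': array([ 3.71296517e-05, -5.59846795e+01, -4.91754448e+01,  7.68158538e-02,
        3.55093216e-02, -1.29884670e-04]), 'tool_pos': array([0.17870311, 0.57223377, 0.24260973]), 'orientation': array([-4.73776023e-01, -3.10524725e+00,  2.75933474e-03]), 'force': array([-0.77445715, -0.02041911,  0.6397329 ]), 'wrist_torque': array([ 0.02192662, -0.02069056, -0.06987462]), 'opening': 0.09287380817144275}
scene 407.0225294498667 407.0225294498667 314.904848573754 193.75467673009462 [[ 0.85826216  0.37143714 -0.35414758  0.85699047]
 [ 0.51319607 -0.62650287  0.58662078 -0.62964175]
 [-0.00398173 -0.68522157 -0.72832379  0.83528086]
 [ 0.          0.          0.          1.        ]]
top 395.2923279977635 395.2923279977635 325.2792231048892 200.1849700580004 [[ 0.02580516 -0.99251206  0.11938972  0.36138063]
 [-0.99965241 -0.02497505  0.00844417  0.01238823]
 [-0.00539918 -0.11956612 -0.99281156  1.0545268 ]
 [ 0.          0.          0.          1.        ]]
286.596533568534 [[ 3.99933391e-04 -9.69718608e-01 -2.44224614e-01  6.83765901e-02]
 [ 9.99999555e-01  1.79207815e-04  9.26000278e-04  1.97372458e-04]
 [-8.54192741e-04 -2.44224876e-01  9.69718248e-01 -1.41433548e-01]
 [ 0.00000000e+00  0.00000000e+00  0.00000000e+00  1.00000000e+00]]
```

View pics/scene0.png

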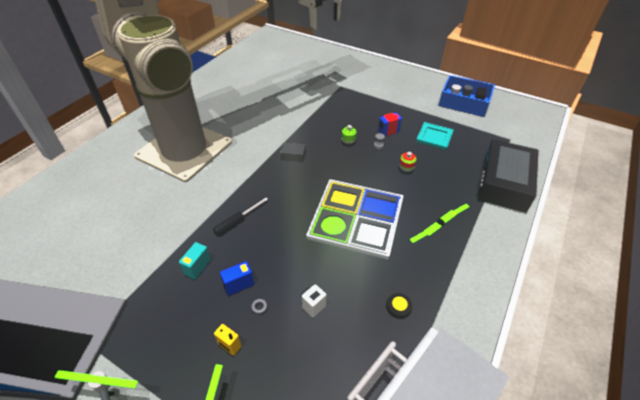

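View pics/top0.png

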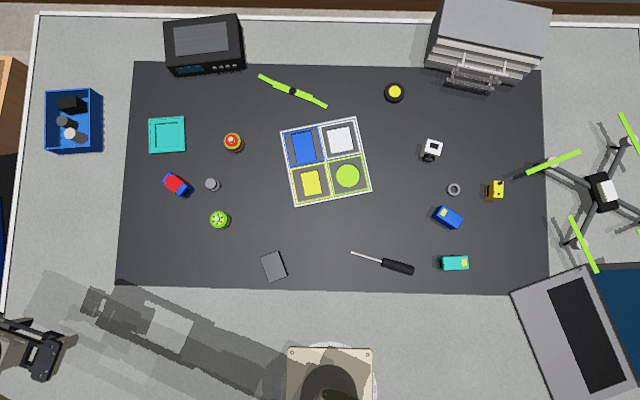

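View pics/wrist0.png

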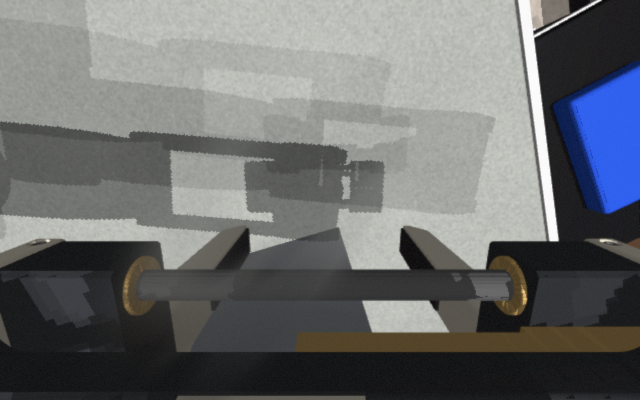

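The top view shows these candidates:
- **Batteries:** the all-blue one at (448,217) is the good one. The one at (177,184) has red tape, and the turquoise one at (455,263) is a decoy.
- **Motors:** the plain green one at (219,219) is good, and the one at (233,142) has red tape.
- **Camera and radio:** the white camera is at (431,150) and the yellow radio at (496,190).
- **Tray and decoy nest:** the tray is at (326,161). The turquoise nest look-alike at (167,135) isn't meant.

I'll confirm these in enlarged crops.

Run:
```python
import cv2,numpy as np
t=cv2.imread("pics/top0.png")
def crop(x,y,w,h,k): return cv2.resize(t[y:y+h,x:x+w],None,fx=k,fy=k,interpolation=cv2.INTER_NEAREST)
a=crop(410,130,100,145,4); b=crop(150,120,100,115,4)
c=np.zeros((580,800,3),np.uint8); c[:580,:400]=a; c[:460,400:]=b
cv2.imwrite("pics/crop0.png",c)
cv2.imwrite("pics/crop1.png",crop(270,105,110,110,5))
```

```text
(no output)
```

View pics/crop0.png

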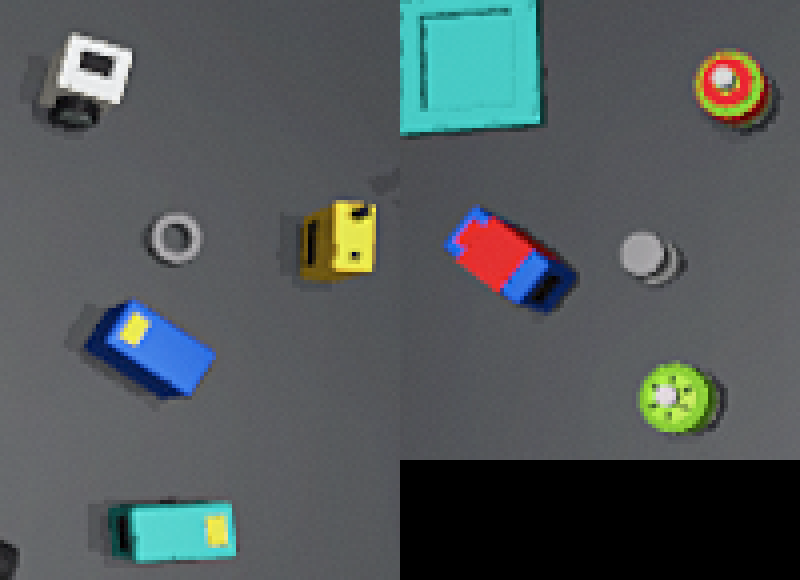

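View pics/crop1.png

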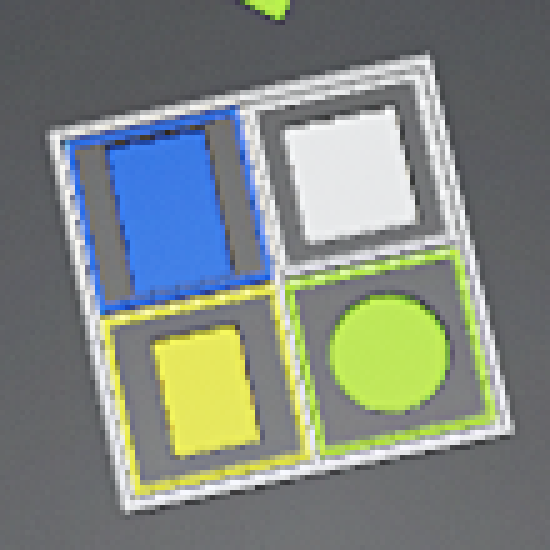

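The crops confirm it: (448,217) is blue with only a yellow patch and (219,219) is green with no red. The camera lens points to image-down. Next I'll measure from the top view.

```bash
cat > h.py <<'E'
import cv2,numpy as np
from scipy.spatial.transform import Rotation as R
def cam_T(c,st=None):
    if "T" in c: return np.array(c["T"])
    W=np.eye(4);W[:3,:3]=R.from_rotvec(st["orientation"]).as_matrix();W[:3,3]=st["tool_pos"]
    return W@np.array(c["mount"])
def ray(c,T,uv,z):
    uv=np.atleast_2d(np.asarray(uv,float))
    d=np.c_[(uv[:,0]-c["cx"])/c["fx"],(uv[:,1]-c["cy"])/c["fy"],np.ones(len(uv))]@T[:3,:3].T
    o=T[:3,3]; return (o+d*((z-o[2])/d[:,2])[:,None])[:,:2]
def proj(c,T,P):
    P=np.atleast_2d(P); q=(P-T[:3,3])@T[:3,:3]
    return np.c_[q[:,0]/q[:,2]*c["fx"]+c["cx"],q[:,1]/q[:,2]*c["fy"]+c["cy"]]
def blob(hsv,lo,hi,near=None,rad=60,amin=20,k=0):
    m=cv2.inRange(hsv,np.array(lo),np.array(hi))
    if k: m=cv2.morphologyEx(m,cv2.MORPH_CLOSE,np.ones((k,k),np.uint8))
    cs,_=cv2.findContours(m,cv2.RETR_EXTERNAL,cv2.CHAIN_APPROX_NONE)
    cs=[x for x in cs if cv2.contourArea(x)>amin]
    if near is not None:
        cs=[x for x in cs if np.hypot(*(x.reshape(-1,2).mean(0)-near))<rad]
    return max(cs,key=cv2.contourArea).reshape(-1,2) if cs else None
def rect(c,T,cont,z):
    p=ray(c,T,cont,z).astype(np.float32)
    (x,y),(w,h),a=cv2.minAreaRect((p*1000))
    if w<h: w,h,a=h,w,a+90
    a=(a+90)%180-90
    return [round(float(v),1) for v in (x,y,w,h,a)]
E
python3 - <<'E'
from h import *
from plant import robot
c=robot.read_camera("top");T=cam_T(c);im=c["image"];hsv=cv2.cvtColor(im,cv2.COLOR_RGB2HSV)
for u,v in [(460,222),(440,215),(436,222),(300,145),(427,160),(440,145),(487,195),(500,195),(340,140),(219,219),(282,130)]: print((u,v),hsv[v,u])
for n,lo,hi,near,z in [("batt",(105,120,130),(125,255,255),(448,217),.056),("motor",(35,100,80),(75,255,255),(219,219),.044),("cam",(0,0,200),(180,60,255),(431,150),.056),("radio",(20,100,205),(35,255,255),(496,190),.056),
 ("Nb",(100,120,150),(125,255,255),(303,147),.016),("Nm",(35,100,120),(50,255,255),(347,176),.008),("Nr",(22,100,150),(33,255,255),(311,183),.008),("Nc",(0,0,215),(180,40,255),(341,138),.008)]:
    b=blob(hsv,lo,hi,near,25,k=3 if n in("batt","cam","radio") else 0)
    print(n, None if b is None else (b.mean(0).round(1),rect(c,T,b,z)))
# tray outer
m=cv2.inRange(hsv,(0,0,150),(180,255,255)); m=cv2.bitwise_or(m,cv2.inRange(hsv,(0,120,120),(180,255,255)))
cs,_=cv2.findContours(m,cv2.RETR_EXTERNAL,cv2.CHAIN_APPROX_NONE)
for x in cs:
    if cv2.pointPolygonTest(cv2.convexHull(x),(326,161),False)>0 and cv2.contourArea(cv2.convexHull(x))<12000: print("tray",rect(c,T,x.reshape(-1,2),.016))
E
```

```text
(460, 222) [109 201 230]
(440, 215) [110 185 238]
(436, 222) [60  4 71]
(300, 145) [109 185 229]
(427, 160) [90 16 49]
(440, 145) [105   2 239]
(487, 195) [120 255   9]
(500, 195) [ 30 168 240]
(340, 140) [100   3 233]
(219, 219) [ 45 112  93]
(282, 130) [113   8 135]
batt (array([449.5, 216.3]), [448.2, -294.3, 64.1, 34.3, 57.1])
motor (array([219. , 219.3]), [427.5, 292.1, 46.6, 41.1, -88.5])
cam (array([433.4, 147. ]), [627.0, -254.4, 40.1, 34.4, 74.1])
radio (array([498.1, 188.5]), [521.0, -419.4, 41.9, 22.9, -1.4])
Nb (array([303.1, 146.5]), [630.6, 84.3, 96.9, 93.7, 13.0])
Nm (array([347., 174.]), [558.1, -36.3, 98.9, 96.9, 13.0])
Nr (array([309.6, 181.6]), [535.1, 62.0, 99.1, 94.4, 13.2])
Nc (array([339.7, 139.5]), [653.3, -13.8, 62.2, 59.5, 13.0])
tray [592.8, 24.2, 212.9, 212.2, 13.2]
```

Top-view results:

| Item | Centre (mm) | Yaw |
|---|---|---|
| Tray | (592.8, 24.2) | 13.2° |
| Good battery | (448, -294) | 57° |
| Good motor | (427, 292) | any |
| Camera | (627, -254) | x axis at about -16° |
| Radio | (521, -419) | about -1.4° |

I'll move to hover over the battery.

{"fn": "drive_tool", "kwargs": {"increments": [[0, 10.8, -14.9, 0, 0, 0, -1.84], [0, 10.8, -14.9, 0, 0, 0, -1.84], [0, 10.8, -14.9, 0, 0, 0, -1.84], [0, 10.8, -14.9, 0, 0, 0, -1.84], [0, 10.8, -14.9, 0, 0, 0, -1.84], [0, 10.8, -14.9, 0, 0, 0, -1.84], [0, 10.8, -14.9, 0, 0, 0, -1.84], [0, 10.8, -14.9, 0, 0, 0, -1.84], [0, 10.8, -14.9, 0, 0, 0, -1.84], [0, 10.8, -14.9, 0, 0, 0, -1.84], [0, 10.8, -14.9, 0, 0, 0, -1.84], [0, 10.8, -34.7, -1.6, 0, 0, -1.84], [0, 10.8, -34.7, -1.6, 0, 0, -1.84], [0, 10.8, -34.7, -1.6, 0, 0, -1.84], [0, 10.8, -34.7, -1.6, 0, 0, -1.84], [0, 10.8, -34.7, -1.6, 0, 0, -1.84], [0, 10.8, -34.7, -1.6, 0, 0, -1.84], [0, 10.8, -34.7, -1.6, 0, 0, -1.84], [0, 10.8, -34.7, -1.6, 0, 0, -1.84], [0, 10.8, -34.7, -1.6, 0, 0, -1.84]], "squeeze": 20}}

```text
t: 1.87
tool_pos: [0.4481, -0.1742, 0.2134]
orientation: [2.758, 1.504, 0.001]
force: [0.1, 0.1, -0.0]
opening: 0.093
```

{"fn": "drive_tool", "kwargs": {"increments": [[0, 0, -4.8, -0.4, 0, 0, 0], [0, 0, -4.8, -0.4, 0, 0, 0], [0, 0, -4.8, -0.4, 0, 0, 0], [0, 0, -4.8, -0.4, 0, 0, 0], [0, 0, -4.8, -0.4, 0, 0, 0], [0, 0, -4.8, -0.4, 0, 0, 0], [0, 0, -4.8, -0.4, 0, 0, 0]]}}

```text
t: 2.45
tool_pos: [0.4488, -0.2911, 0.2036]
orientation: [-2.757, -1.506, -0.0]
force: [0.5, 0.3, 0.1]
opening: 0.0929
```

```bash
cat > look.py <<'E'
import sys
from h import *
from plant import robot
def look(name):
    s=robot.read_state(); c=robot.read_camera("wrist"); im=c["image"]
    cv2.imwrite(f"pics/{name}.png",im[:,:,::-1])
    y=R.from_rotvec(s["orientation"]).as_matrix()[:,1]
    print("t",round(s["t"],2),"tcp",(s["tool_pos"]*1000).round(1),"jaw",np.degrees(np.arctan2(y[1],y[0])).round(2),"F",s["force"].round(1),"open",round(s["opening"]*1000,1),"q",s["q"].round(2))
    return s,c,cam_T(c,s),cv2.cvtColor(im,cv2.COLOR_RGB2HSV)
E
python3 - <<'E'
from look import *
s,c,T,hsv=look("w_batt")
b=blob(hsv,(105,120,130),(125,255,255),amin=300,k=5)
print(b.min(0),b.max(0),rect(c,T,b,.056))
E
```

```text
t 2.45 tcp [ 448.8 -291.1  203.6] jaw -32.72 F [0.5 0.3 0.1] open 92.9 q [-0.67 -0.02  1.72  0.    1.44 -0.1 ]
[310 168] [342 226] [447.4, -294.3, 61.9, 32.9, 57.3]
```

View pics/w_batt.png

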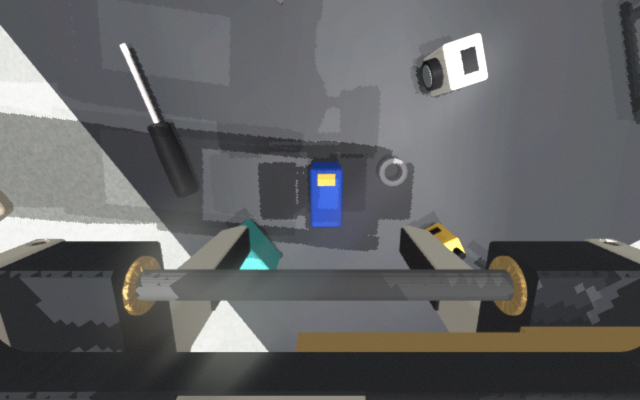

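The wrist view puts the battery at pixel (326,197), which gives (447.4, -294.3) at 57.3°. That agrees with the top view. A grey ring at (393,170) is close by, so I'll descend with the jaws partly closed.

{"fn": "drive_tool", "kwargs": {"increments": [[0.45, 0, -0.13, -1.5, 0, 0, 0], [0.45, 0, -0.13, -3, 0, 0, 0], [0.45, -0.02, -0.13, -4.5, 0, 0, 0], [0.45, -0.02, -0.13, -5.5, 0, 0, 0], [0.45, -0.02, -0.13, -6.2, 0, 0, 0], [0.45, -0.02, -0.13, -6.55, 0, 0, 0], [0.45, -0.02, -0.13, -6.55, 0, 0, 0], [0.45, -0.02, -0.13, -6.55, 0, 0, 0], [0.45, -0.02, -0.13, -6.55, 0, 0, 0]]}}

```text
t: 3.25
tool_pos: [0.4495, -0.296, 0.0417]
orientation: [2.755, 1.504, 0.002]
force: [0.3, -0.5, -0.1]
opening: 0.0514
```

{"fn": "drive_tool", "kwargs": {"increments": [[0.45, -0.07, 0.07, -0.1, 0, 0, 0], [0.45, -0.07, 0.07, -0.1, 0, 0, 0], [1, -0.07, 0.07, -0.1, 0, 0, 0], [1, -0.07, 0.07, -0.1, 0, 0, 0], [1, -0.07, 0.07, -0.1, 0, 0, 0], [1, -0.07, 0.07, -0.1, 0, 0, 0], [1, -0.07, 0.07, -0.1, 0, 0, 0], [1, -0.07, 0.07, -0.1, 0, 0, 0]]}}

```text
t: 3.92
tool_pos: [0.4467, -0.294, 0.0377]
orientation: [2.757, 1.504, 0.0]
force: [-0.2, -1.1, 2.3]
opening: 0.034
```

{"fn": "drive_tool", "kwargs": {"increments": [[1, 0, 0, 1, 0, 0, 0], [1, 0, 0, 2.5, 0, 0, 0], [1, 0, 0, 4, 0, 0, 0], [1, 0.5, 1, 5.5, 0, 0, 0], [1, 1, 2, 6.5, 0, 0, -0.1], [1, 7.35, 15.1, 6.5, 0, 0, -0.768], [1, 7.35, 15.1, 6.5, 0, 0, -0.768], [1, 7.35, 15.1, 6.5, 0, 0, -0.768], [1, 7.35, 15.1, 6.5, 0, 0, -0.768], [1, 7.35, 15.1, 6.5, 0, 0, -0.768], [1, 7.35, 15.1, 6.5, 0, 0, -0.768], [1, 7.35, 15.1, 6.5, 0, 0, -0.768], [1, 7.35, 15.1, 6.5, 0, 0, -0.768], [1, 7.35, 15.1, 6.5, 0, 0, -0.768], [1, 7.35, 15.1, 6.5, 0, 0, -0.768], [1, 7.35, 15.1, 6.5, 0, 0, -0.768], [1, 7.35, 15.1, 6.5, 0, 0, -0.768], [1, 7.35, 15.1, 6.5, 0, 0, -0.768], [1, 7.35, 15.1, 6.5, 0, 0, -0.768]]}}

```text
t: 5.5
tool_pos: [0.6297, 0.0823, 0.1995]
orientation: [3.121, 0.359, -0.001]
force: [-0.3, -0.2, -2.8]
opening: 0.0343
```

Run:
```python
from look import *
s,c,T,hsv=look("w_nb")
```

```text
t 5.5 tcp [629.7  82.3 199.5] jaw -76.87 F [-0.3 -0.2 -2.8] open 34.3 q [ 0.05  0.25  1.44 -0.    1.46  1.39]
```

View pics/w_nb.png

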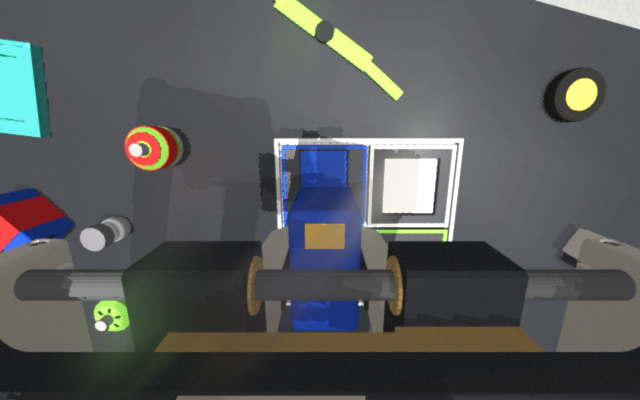

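The battery is held. The blue insert's far edge runs from (281,146) to (367,146), with tray corners at (275,140) and (463,140). I'll check those against the tray estimate.

Run:
```python
from look import *
s=robot.read_state(); c=robot.read_camera("wrist");T=cam_T(c,s)
p=ray(c,T,[(275,140),(463,140),(458,225)],.016)*1000;print(p.round(1))
a=np.radians(13.2);ex=np.array([np.cos(a),np.sin(a)]);ey=np.array([-ex[1],ex[0]])
C=np.array([592.8,24.2]);print(C+105*ex+105*ey,C+105*ex-105*ey)
d=p[1]-p[0];print(np.degrees(np.arctan2(d[1],d[0]))+90,np.hypot(*d))
print("mid far edge ->centre",p[:2].mean(0)-105*ex)
```

```text
[[668.5 148.6]
 [716.  -54.9]
 [620.3 -83.2]]
[671.04894344 150.40262616] [719.00262616 -54.04894344]
13.141130794226697 208.99806573272195
mid far edge ->centre [590.04702055  22.89719087]
```

{"fn": "drive_tool", "kwargs": {"increments": [[1, 0, 0.05, -1.5, 0, 0, 0], [1, 0, 0.05, -3, 0, 0, 0], [1, 0, 0.05, -4.4, 0, 0, 0], [1, 0, 0.05, -5.2, 0, 0, 0], [1, 0, 0.05, -5.6, 0, 0, 0], [1, 0, 0.05, -5.8, 0, 0, 0], [1, 0, 0.05, -5.8, 0, 0, 0], [1, 0, 0.05, -5.8, 0, 0, 0], [1, 0, 0.05, -5.8, 0, 0, 0]]}}

```text
t: 6.35
tool_pos: [0.632, 0.085, 0.0574]
orientation: [3.12, 0.361, 0.006]
force: [-0.6, -0.3, -1.8]
opening: 0.0335
```

{"fn": "drive_tool", "kwargs": {"increments": [[1, -0.08, -0.04, -0.1, 0, 0, 0], [1, -0.08, -0.04, -0.2, 0, 0, 0], [1, -0.08, -0.04, -0.25, 0, 0, 0], [1, -0.08, -0.04, -0.25, 0, 0, 0], [1, -0.08, -0.04, -0.25, 0, 0, 0]]}}

```text
t: 6.77
tool_pos: [0.628, 0.0841, 0.0484]
orientation: [-3.121, -0.362, 0.0]
force: [-0.2, 0.5, -1.6]
opening: 0.0337
```

{"fn": "drive_tool", "kwargs": {"increments": [[1, 0.05, 0, -0.05, 0, 0, 0], [1, 0.05, 0, -0.1, 0, 0, 0], [1, 0.05, 0, -0.1, 0, 0, 0], [1, 0.05, 0, -0.1, 0, 0, 0]]}}

```text
t: 7.1
tool_pos: [0.6294, 0.0841, 0.0459]
orientation: [-3.121, -0.362, 0.0]
force: [0.5, 0.1, -2.1]
opening: 0.0336
```

{"fn": "drive_tool", "kwargs": {"increments": [[1, 0, 0, -0.03, 0, 0, 0], [1, 0, 0, -0.03, 0, 0, 0], [1, 0, 0, -0.03, 0, 0, 0]]}}

```text
t: 7.35
tool_pos: [0.6296, 0.0841, 0.0457]
orientation: [3.121, 0.362, 0.001]
force: [-1.9, 0.6, 2.6]
opening: 0.034
```

The floor took the weight. I'll release, lift, and head for the good motor.

{"fn": "drive_tool", "kwargs": {"increments": [[0.4, 0, 0, 0, 0, 0, 0], [0.4, 0, 0, 0, 0, 0, 0], [0.4, 0, 0, 0, 0, 0, 0], [0.4, 0, 0, 0.5, 0, 0, 0], [0.4, 0, 0, 1.5, 0, 0, 0], [0.4, 0, 0, 3, 0, 0, 0], [0.3, 0, 0, 4.5, 0, 0, 0], [0.3, 0, 0, 6, 0, 0, 0], [0.3, -8.1, 8.3, 6.2, 0, 0, 0], [0.3, -8.1, 8.3, 6.2, 0, 0, 0], [0.3, -8.1, 8.3, 6.2, 0, 0, 0], [0.3, -8.1, 8.3, 6.2, 0, 0, 0], [0.3, -8.1, 8.3, 6.2, 0, 0, 0], [0.3, -8.1, 8.3, 6.2, 0, 0, 0], [0.3, -8.1, 8.3, 6.2, 0, 0, 0], [0.3, -8.1, 8.3, 6.2, 0, 0, 0], [0.3, -8.1, 8.3, 6.2, 0, 0, 0], [0.3, -8.1, 8.3, 6.2, 0, 0, 0], [0.3, -8.1, 8.3, 6.2, 0, 0, 0]]}}

```text
t: 8.93
tool_pos: [0.4278, 0.2908, 0.2007]
orientation: [3.121, 0.36, 0.001]
force: [0.2, -0.5, 0.2]
opening: 0.065
```

Run:
```python
from look import *
s,c,T,hsv=look("w_motor")
for b in [blob(hsv,(35,60,40),(80,255,255),amin=200,k=3,near=(325,195),rad=120)]:
    if b is None: print("none");continue
    e=cv2.minEnclosingCircle(b); print(e,b.min(0),b.max(0),ray(c,T,[e[0]],.044)*1000,rect(c,T,b,.044))
t=robot.read_camera("top");cv2.imwrite("pics/top1.png",cv2.resize(t["image"][100:240,150:400,::-1],None,fx=3,fy=3))
```

```text
t 8.93 tcp [427.8 290.8 200.7] jaw -76.84 F [ 0.2 -0.5  0.2] open 65.0 q [ 0.5  -0.07  1.77 -0.    1.44  1.84]
((321.0201721191406, 190.78094482421875), 21.804920196533203) [300 169] [341 212] [[427.9324475  295.34737815]] [427.7, 295.8, 46.8, 43.8, 13.2]
```

View pics/w_motor.png

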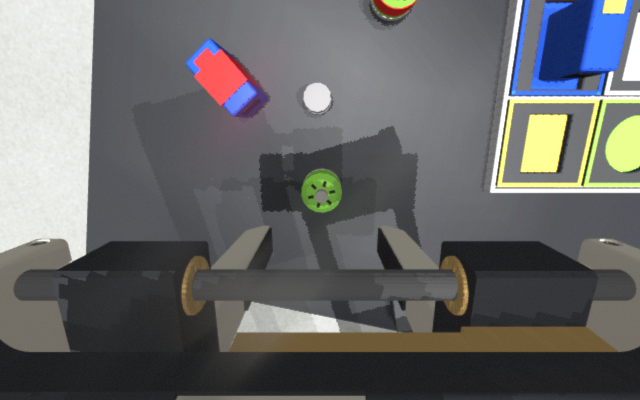

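View pics/top1.png

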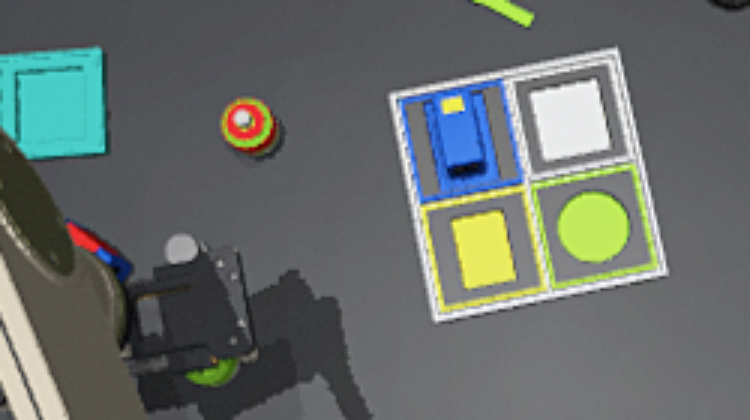

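The battery stands in the blue pocket. The green motor, with no red, is at pixel (321,191), which gives (428, 295). I'll descend on it.

{"fn": "drive_tool", "kwargs": {"increments": [[0.3, 0, 0.15, -1.5, 0, 0, 0], [0.3, 0, 0.15, -3, 0, 0, 0], [0.3, 0, 0.15, -4.4, 0, 0, 0], [0.3, 0, 0.15, -5.5, 0, 0, 0], [0.3, 0, 0.15, -6.1, 0, 0, 0], [0.3, 0, 0.15, -6.4, 0, 0, 0], [0.3, 0, 0.15, -6.4, 0, 0, 0], [0.3, 0, 0.15, -6.4, 0, 0, 0], [0.3, 0, 0.15, -6.4, 0, 0, 0], [0.3, 0, 0.15, -6.4, 0, 0, 0]]}}

```text
t: 9.87
tool_pos: [0.4284, 0.2959, 0.0421]
orientation: [-3.12, -0.361, -0.005]
force: [-0.3, -1.7, -0.2]
opening: 0.065
```

{"fn": "drive_tool", "kwargs": {"increments": [[0.3, 0, -0.04, -0.1, 0, 0, 0], [1, 0, -0.04, -0.1, 0, 0, 0], [1, 0, -0.04, -0.1, 0, 0, 0], [1, 0, -0.04, -0.1, 0, 0, 0], [1, 0, -0.04, -0.1, 0, 0, 0], [1, 0, -0.04, -0.1, 0, 0, 0], [1, 0, -0.04, -0.1, 0, 0, 0], [1, 0, -0.04, -0.1, 0, 0, 0]]}}

```text
t: 10.53
tool_pos: [0.427, 0.2944, 0.0379]
orientation: [-3.121, -0.362, -0.0]
force: [-0.1, -0.9, 1.8]
opening: 0.043
```

{"fn": "drive_tool", "kwargs": {"increments": [[1, 0, 0, 1, 0, 0, 0], [1, 0, 0, 2.5, 0, 0, 0], [1, 0, 0, 4, 0, 0, 0], [1, 0, -1, 5.5, 0, 0, 0], [1, 0.5, -2, 6.5, 0, 0, 0], [1, 5.1, -13.2, 6.5, 0, 0, 0], [1, 5.1, -13.2, 6.5, 0, 0, 0], [1, 5.1, -13.2, 6.5, 0, 0, 0], [1, 5.1, -13.2, 6.5, 0, 0, 0], [1, 5.1, -13.2, 6.5, 0, 0, 0], [1, 5.1, -13.2, 6.5, 0, 0, 0], [1, 5.1, -13.2, 6.5, 0, 0, 0], [1, 5.1, -13.2, 6.5, 0, 0, 0], [1, 5.1, -13.2, 6.5, 0, 0, 0], [1, 5.1, -13.2, 6.5, 0, 0, 0], [1, 5.1, -13.2, 6.5, 0, 0, 0], [1, 5.1, -13.2, 6.5, 0, 0, 0], [1, 5.1, -13.2, 6.5, 0, 0, 0]]}}

```text
t: 12.03
tool_pos: [0.5541, -0.0342, 0.2003]
orientation: [-3.12, -0.365, 0.0]
force: [-0.5, -1.0, -1.5]
opening: 0.0431
```

Run:
```python
from look import *
s,c,T,hsv=look("w_nm")
```

```text
t 12.03 tcp [554.1 -34.2 200.3] jaw -76.66 F [-0.5 -1.  -1.5] open 43.1 q [-0.15  0.03  1.67  0.    1.44  1.18]
```

View pics/w_nm.png

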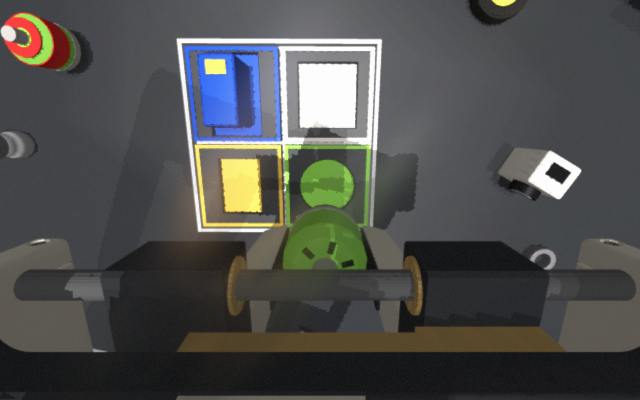

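The motor is centred in the jaws. The whole tray is visible, with corners at about (178,40), (381,40) and (197,232), so I'll re-measure its pose.

Run:
```python
from look import *
s=robot.read_state(); c=robot.read_camera("wrist");T=cam_T(c,s)
p=ray(c,T,[(178.5,40),(381,40),(198,231.5)],.016)*1000;print(p.round(1),np.hypot(*(p[1]-p[0])),np.hypot(*(p[2]-p[0])))
print("centre",(p[1]+p[2])/2); d=p[0]-p[2];print(np.degrees(np.arctan2(d[1],d[0])))
hsv=cv2.cvtColor(c["image"],cv2.COLOR_RGB2HSV)
b=blob(hsv,(35,80,60),(75,255,255),near=(327,170),rad=60,amin=100)
m=cv2.inRange(hsv,(35,80,60),(75,255,255));m[205:]=0;cs,_=cv2.findContours(m,cv2.RETR_LIST,cv2.CHAIN_APPROX_NONE)
for x in cs:
    if cv2.contourArea(x)>400:
        e=cv2.minEnclosingCircle(x);print(e,ray(c,T,[e[0]],.008)*1000)
```

```text
[[668.8 148. ]
 [716.9 -54.6]
 [464.9 102.1]] 208.29466320957914 208.99477980492082
centre [590.91128348  23.72328885]
12.703049350778047
((326.35107421875, 185.43617248535156), 27.415231704711914) [[554.21008774 -35.80083996]]
((326.6630554199219, 173.8023223876953), 50.64973831176758) [[567.82867124 -32.92137462]]
((30.5, 38.0), 26.669370651245117) [[636.00355948 303.99145877]]
```

{"fn": "drive_tool", "kwargs": {"increments": [[1, 0, -0.07, -1.5, 0, 0, 0], [1, 0, -0.07, -3, 0, 0, 0], [1, 0, -0.07, -4.4, 0, 0, 0], [1, 0, -0.07, -5.2, 0, 0, 0], [1, 0, -0.07, -5.7, 0, 0, 0], [1, 0, -0.07, -5.9, 0, 0, 0], [1, 0, -0.07, -5.9, 0, 0, 0], [1, 0, -0.07, -5.9, 0, 0, 0], [1, 0, -0.07, -5.9, 0, 0, 0], [1, 0, -0.07, -5.9, 0, 0, 0], [1, 0, -0.07, -5.9, 0, 0, 0]]}}

```text
t: 13.05
tool_pos: [0.5555, -0.0376, 0.0543]
orientation: [3.12, 0.362, 0.004]
force: [-0.0, 0.2, -0.8]
opening: 0.0435
```

{"fn": "drive_tool", "kwargs": {"increments": [[1, -0.03, 0.05, -0.1, 0, 0, 0], [1, -0.03, 0.05, -0.18, 0, 0, 0], [1, -0.03, 0.05, -0.18, 0, 0, 0], [1, -0.03, 0.05, -0.18, 0, 0, 0], [1, -0.03, 0.05, -0.18, 0, 0, 0]]}}

```text
t: 13.47
tool_pos: [0.5535, -0.0361, 0.0481]
orientation: [-3.121, -0.362, 0.0]
force: [-0.1, 0.0, -1.0]
opening: 0.0432
```

{"fn": "drive_tool", "kwargs": {"increments": [[1, 0.02, 0, -0.05, 0, 0, 0], [1, 0.02, 0, -0.09, 0, 0, 0], [1, 0.02, 0, -0.11, 0, 0, 0], [1, 0.02, 0, -0.11, 0, 0, 0], [1, 0.02, 0, -0.11, 0, 0, 0]]}}

```text
t: 13.88
tool_pos: [0.5543, -0.0362, 0.0459]
orientation: [3.121, 0.362, 0.0]
force: [-2.2, -0.1, 3.0]
opening: 0.0436
```

Contact made. I'll release and go to the camera.

{"fn": "drive_tool", "kwargs": {"increments": [[0.35, 0, 0, 0, 0, 0, 0], [0.35, 0, 0, 0, 0, 0, 0], [0.35, 0, 0, 0, 0, 0, 0], [0.35, 0, 0, 0.5, 0, 0, 0], [0.35, 0, 0, 1.5, 0, 0, 0], [0.35, 0, 0, 3, 0, 0, 0], [0.3, 0, 0, 4.5, 0, 0, 0], [0.3, 0, 0, 6, 0, 0, 0], [0.3, 2.9, -8.7, 6.2, 0, 0, -0.507], [0.3, 2.9, -8.7, 6.2, 0, 0, -0.507], [0.3, 2.9, -8.7, 6.2, 0, 0, -0.507], [0.3, 2.9, -8.7, 6.2, 0, 0, -0.507], [0.3, 2.9, -8.7, 6.2, 0, 0, -0.507], [0.3, 2.9, -8.7, 6.2, 0, 0, -0.507], [0.3, 2.9, -8.7, 6.2, 0, 0, -0.507], [0.3, 2.9, -8.7, 6.2, 0, 0, -0.507], [0.3, 2.9, -8.7, 6.2, 0, 0, -0.507]]}}

```text
t: 15.3
tool_pos: [0.6265, -0.253, 0.2009]
orientation: [-3.111, 0.432, 0.0]
force: [-0.5, 0.7, 0.2]
opening: 0.0652
```

Run:
```python
from look import *
s,c,T,hsv=look("w_cam")
b=blob(hsv,(0,0,170),(180,60,255),amin=200,k=5,near=(325,195),rad=60)
if b is not None: print(b.min(0),b.max(0),rect(c,T,b,.056))
t=robot.read_camera("top");cv2.imwrite("pics/top2.png",cv2.resize(t["image"][100:240,270:520,::-1],None,fx=3,fy=3))
```

```text
t 15.3 tcp [ 626.5 -253.   200.9] jaw -105.82 F [-0.5  0.7  0.2] open 65.2 q [-0.46  0.35  1.31  0.    1.48  1.39]
[307 176] [346 209] [627.5, -255.0, 40.0, 34.6, 75.3]
```

View pics/w_cam.png

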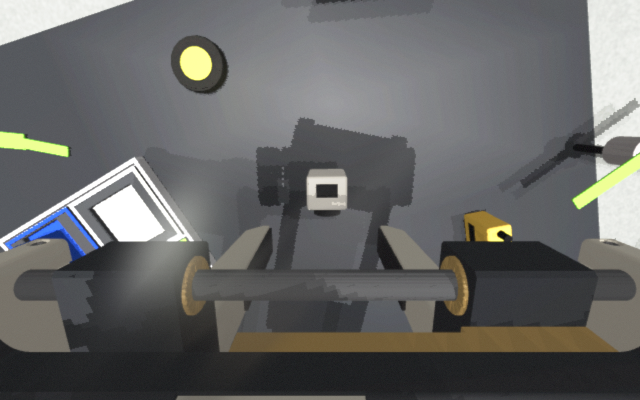

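View pics/top2.png

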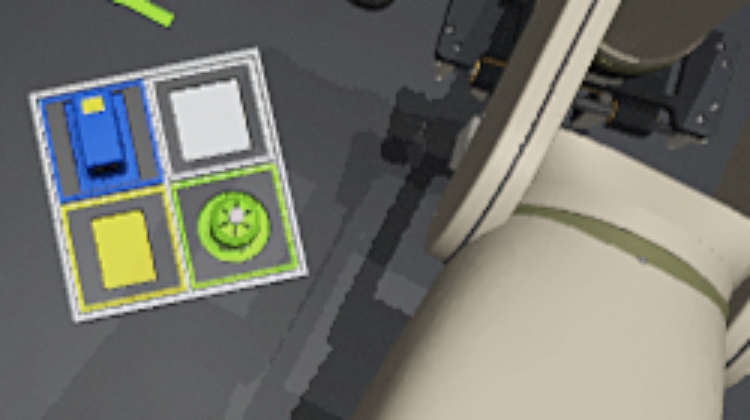

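The motor and battery stand in their pockets. The camera is at pixel (327,192), which gives (627.5, -255). I'll descend.

{"fn": "drive_tool", "kwargs": {"increments": [[0.3, 0, -0.07, -1.5, 0, 0, 0], [0.3, 0, -0.07, -3, 0, 0, 0], [0.3, 0, -0.07, -4.4, 0, 0, 0], [0.3, 0, -0.07, -5.5, 0, 0, 0], [0.3, 0, -0.07, -6.1, 0, 0, 0], [0.3, 0, -0.07, -6.4, 0, 0, 0], [0.3, 0, -0.07, -6.4, 0, 0, 0], [0.3, 0, -0.07, -6.4, 0, 0, 0], [0.3, 0, -0.07, -6.4, 0, 0, 0], [0.3, 0, -0.07, -6.4, 0, 0, 0]]}}

```text
t: 16.23
tool_pos: [0.6283, -0.2562, 0.0433]
orientation: [3.11, -0.432, 0.006]
force: [0.1, 0.5, -0.0]
opening: 0.0654
```

{"fn": "drive_tool", "kwargs": {"increments": [[0.3, 0, 0.03, -0.13, 0, 0, 0], [0.3, 0, 0.03, -0.13, 0, 0, 0], [1, 0, 0.03, -0.13, 0, 0, 0], [1, 0, 0.03, -0.13, 0, 0, 0], [1, 0, 0.03, -0.13, 0, 0, 0], [1, 0, 0.03, -0.13, 0, 0, 0], [1, 0, 0.03, -0.13, 0, 0, 0], [1, 0, 0.03, -0.13, 0, 0, 0]]}}

```text
t: 16.9
tool_pos: [0.6266, -0.2547, 0.0373]
orientation: [3.112, -0.433, -0.0]
force: [0.6, -0.5, 0.1]
opening: 0.0418
```

{"fn": "drive_tool", "kwargs": {"increments": [[1, 0, 0, 1, 0, 0, 0], [1, 0, 0, 2.5, 0, 0, 0], [1, 0, 0, 4, 0, 0, 0], [1, 0, 1, 5.5, 0, 0, 0], [1, 0, 2, 6.5, 0, 0, 0], [1, 1.2, 9.7, 6.5, 0, 0, 0.5], [1, 1.2, 9.7, 6.5, 0, 0, 0.5], [1, 1.2, 9.7, 6.5, 0, 0, 0.5], [1, 1.2, 9.7, 6.5, 0, 0, 0.5], [1, 1.2, 9.7, 6.5, 0, 0, 0.5], [1, 1.2, 9.7, 6.5, 0, 0, 0.5], [1, 1.2, 9.7, 6.5, 0, 0, 0.5], [1, 1.2, 9.7, 6.5, 0, 0, 0.5], [1, 1.2, 9.7, 6.5, 0, 0, 0.5], [1, 1.2, 9.7, 6.5, 0, 0, 0.5], [1, 1.2, 9.7, 6.5, 0, 0, 0.5]]}}

```text
t: 18.23
tool_pos: [0.6566, -0.0135, 0.1997]
orientation: [3.122, 0.348, -0.0]
force: [0.8, -0.1, -1.2]
opening: 0.0417
```

Run:
```python
from look import *
s,c,T,hsv=look("w_nc")
```

```text
t 18.23 tcp [656.6 -13.5 199.7] jaw -77.29 F [ 0.8 -0.1 -1.2] open 41.7 q [-0.1   0.3   1.37 -0.    1.47  1.25]
```

View pics/w_nc.png

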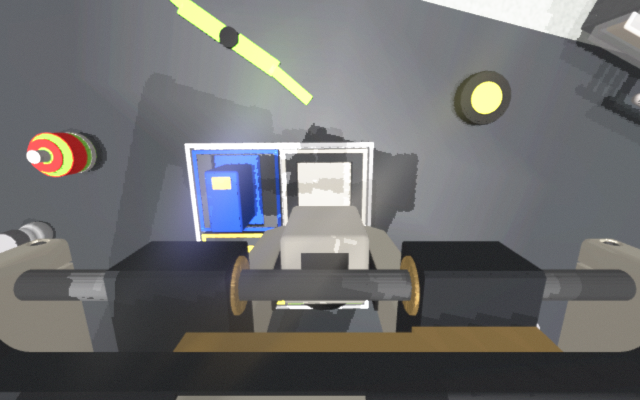

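The camera is held upright above the white pocket. I'll lower it.

{"fn": "drive_tool", "kwargs": {"increments": [[1, 0, 0.03, -1.5, 0, 0, 0.01], [1, 0, 0.03, -3, 0, 0, 0.01], [1, 0, 0.03, -4.4, 0, 0, 0.01], [1, 0, 0.03, -5.2, 0, 0, 0.01], [1, 0, 0.03, -5.7, 0, 0, 0.01], [1, 0, 0.03, -5.9, 0, 0, 0.01], [1, 0, 0.03, -5.9, 0, 0, 0.01], [1, 0, 0.03, -5.9, 0, 0, 0.01], [1, 0, 0.03, -5.9, 0, 0, 0.01], [1, 0, 0.03, -5.9, 0, 0, 0.01], [1, 0, 0.03, -5.9, 0, 0, 0.01]]}}

```text
t: 19.2
tool_pos: [0.6578, -0.0115, 0.054]
orientation: [3.12, 0.366, 0.004]
force: [0.5, 0.5, -0.8]
opening: 0.0419
```

{"fn": "drive_tool", "kwargs": {"increments": [[1, -0.03, 0, -0.1, 0, 0, 0], [1, -0.03, 0, -0.17, 0, 0, 0], [1, -0.03, 0, -0.17, 0, 0, 0], [1, -0.03, 0, -0.17, 0, 0, 0], [1, -0.03, 0, -0.17, 0, 0, 0]]}}

```text
t: 19.62
tool_pos: [0.6558, -0.0114, 0.0479]
orientation: [-3.12, -0.366, 0.0]
force: [-0.6, -0.3, -1.1]
opening: 0.0416
```

{"fn": "drive_tool", "kwargs": {"increments": [[1, 0.02, -0.02, -0.05, 0, 0, 0], [1, 0.02, -0.02, -0.09, 0, 0, 0], [1, 0.02, -0.02, -0.12, 0, 0, 0], [1, 0.02, -0.02, -0.12, 0, 0, 0], [1, 0.02, -0.02, -0.12, 0, 0, 0]]}}

```text
t: 20.03
tool_pos: [0.6566, -0.012, 0.0452]
orientation: [3.12, 0.366, 0.001]
force: [-0.5, 0.3, 1.4]
opening: 0.0419
```

The floor took the camera's weight. A drone propeller sits near the radio, so I'll triangulate its height from the two fixed views before going there.

{"fn": "drive_tool", "kwargs": {"increments": [[0.35, 0, 0, 0, 0, 0, 0], [0.35, 0, 0, 0, 0, 0, 0], [0.35, 0, 0, 0, 0, 0, 0], [0.35, 0, 0, 0.5, 0, 0, 0], [0.35, 0, 0, 1.5, 0, 0, 0], [0.35, 0, 0, 3, 0, 0, 0], [0.35, 0, 0, 4.5, 0, 0, 0], [0.35, 0, 0, 6, 0, 0, 0], [0.35, 0, 0, 6.2, 0, 0, 0], [0.35, 0, 0, 6.2, 0, 0, 0]]}}

```text
t: 20.87
tool_pos: [0.659, -0.0121, 0.2063]
orientation: [3.118, 0.366, 0.014]
force: [-0.1, -0.3, -0.5]
opening: 0.0607
```

Run:
```python
from h import *
from plant import robot
out={}
for n,im in [("scene","scene0"),("top","top0")]:
    c=robot.read_camera(n);out[n]=(c,cam_T(c))
    h=cv2.cvtColor(cv2.imread(f"pics/{im}.png"),cv2.COLOR_BGR2HSV)
    m=cv2.inRange(h,(35,120,120),(50,255,255));cs,_=cv2.findContours(m,cv2.RETR_EXTERNAL,cv2.CHAIN_APPROX_NONE)
    for x in cs:
        x=x.reshape(-1,2)
        if len(x)>15: print(n,"L",x[x[:,0].argmin()],"R",x[x[:,0].argmax()],"T",x[x[:,1].argmin()],"B",x[x[:,1].argmax()])
def tri(uvs,uvt):
    P=[]
    for n,uv in (("scene",uvs),("top",uvt)):
        c,T=out[n];E=np.linalg.inv(T)[:3];K=np.array([[c["fx"],0,c["cx"]],[0,c["fy"],c["cy"]],[0,0,1]]);P.append(K@E)
    X=cv2.triangulatePoints(P[0],P[1],np.float64(uvs).reshape(2,1),np.float64(uvt).reshape(2,1));return (X[:3]/X[3]).ravel()
print(tri((219,366),(528,173)))
c,T=out["top"]
for z in (.05,.1,.15): print(z,proj(*out["scene"],np.r_[ray(c,T,(528,173),z)[0],z]))
t=robot.read_camera("scene");cv2.imwrite("pics/scene1.png",cv2.resize(t["image"][250:400,0:350,::-1],None,fx=2.2,fy=2.2))
```

```text
scene L [ 55 374] R [137 382] T [ 58 370] B [127 387]
scene L [205 398] R [222 368] T [215 364] B [205 399]
scene L [410 238] R [441 226] T [434 222] B [412 242]
scene L [310 233] R [354 218] T [322 206] B [345 242]
scene L [440 217] R [469 206] T [464 204] B [444 222]
scene L [401 156] R [416 159] T [401 156] B [406 162]
scene L [342 129] R [356 132] T [344 127] B [348 141]
top L [567 216] R [598 272] T [570 215] B [595 273]
top L [210 217] R [226 221] T [216 211] B [215 227]
top L [327 162] R [368 188] T [355 155] B [334 195]
top L [525 171] R [580 152] T [578 149] B [528 175]
top L [225 144] R [239 139] T [233 133] B [229 148]
top L [618 113] R [639 154] T [621 112] B [639 155]
top L [294  93] R [327 106] T [296  89] B [324 108]
top L [258  75] R [290  88] T [259  74] B [286  92]
[ 0.56029249 -0.48177787  0.08193168]
0.05 [[217.61267921 382.14442802]]
0.1 [[217.53162082 356.7979249 ]]
0.15 [[217.44651286 330.18514201]]
```

View pics/scene1.png

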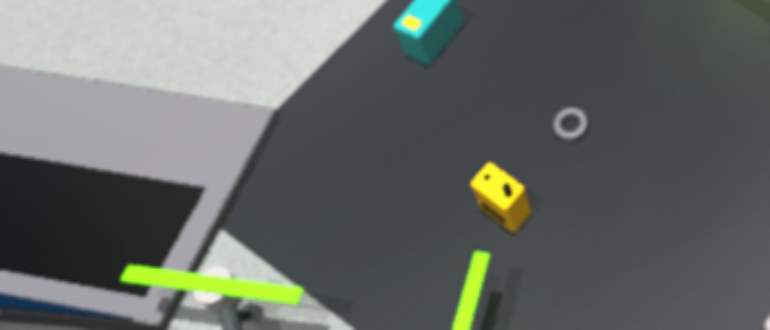

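The propeller tip is at (560,-482) mm, 82 mm up. Gripping the radio at 37 mm height leaves the gripper body at about 102 mm, and it would only just reach over the tip. That's clear, so I'm going there.

{"fn": "drive_tool", "kwargs": {"increments": [[0.4, -5.5, -16.3, -0.2, 0, 0, -0.258], [0.4, -5.5, -16.3, -0.2, 0, 0, -0.258], [0.4, -5.5, -16.3, -0.2, 0, 0, -0.258], [0.4, -5.5, -16.3, -0.2, 0, 0, -0.258], [0.4, -5.5, -16.3, -0.2, 0, 0, -0.258], [0.4, -5.5, -16.3, -0.2, 0, 0, -0.258], [0.4, -5.5, -16.3, -0.2, 0, 0, -0.258], [0.4, -5.5, -16.3, -0.2, 0, 0, -0.258], [0.4, -5.5, -16.3, -0.2, 0, 0, -0.258], [0.4, -5.5, -16.3, -0.2, 0, 0, -0.258], [0.4, -5.5, -16.3, -0.2, 0, 0, -0.258], [0.4, -5.5, -16.3, -0.2, 0, 0, -0.258], [0.4, -5.5, -16.3, -0.2, 0, 0, -0.258], [0.4, -5.5, -16.3, -0.2, 0, 0, -0.258], [0.4, -5.5, -16.3, -0.2, 0, 0, -0.258]]}}

```text
t: 22.27
tool_pos: [0.5195, -0.4176, 0.1943]
orientation: [-3.14, 0.035, 0.001]
force: [0.6, 0.1, 1.2]
opening: 0.0558
```

Run:
```python
from look import *
s,c,T,hsv=look("w_rad")
for v in (120,160,190):
    b=blob(hsv,(20,100,v),(35,255,255),amin=150,k=5,near=(325,195),rad=60)
    if b is not None: print(v,b.min(0),b.max(0),rect(c,T,b,.056))
im=c["image"];cv2.imwrite("pics/w_radc.png",cv2.resize(im[120:260,240:420,::-1],None,fx=4,fy=4,interpolation=cv2.INTER_NEAREST))
t=robot.read_camera("top");cv2.imwrite("pics/top3.png",cv2.resize(t["image"][100:240,250:390,::-1],None,fx=4,fy=4))
```

```text
t 22.27 tcp [ 519.5 -417.6  194.3] jaw -91.28 F [0.6 0.1 1.2] open 55.8 q [-0.75  0.33  1.34  0.    1.47  0.84]
120 [314 166] [340 214] [524.5, -419.3, 49.2, 25.8, -1.8]
160 [314 172] [340 214] [521.4, -419.1, 43.2, 24.7, -3.6]
190 [315 173] [339 203] [527.2, -418.8, 30.1, 24.0, -7.0]
```

View pics/w_rad.png

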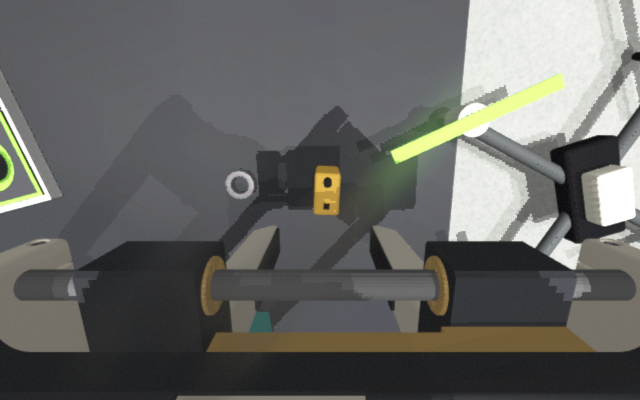

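View pics/w_radc.png

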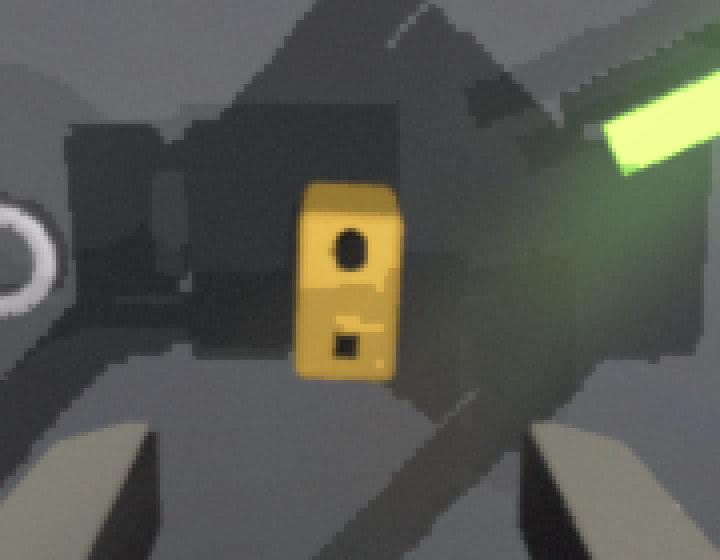

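View pics/top3.png

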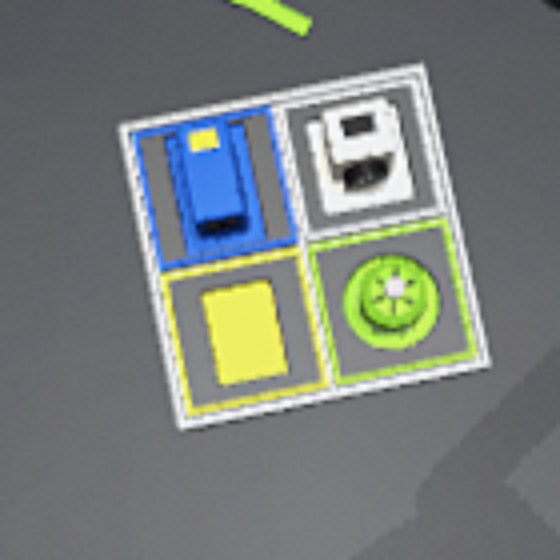

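Battery, motor and camera are all standing in their pockets. The radio is at pixel (327,193), which gives (521.4, -419.1) at about -3.5°. I'll align and descend.

{"fn": "drive_tool", "kwargs": {"increments": [[0.4, 0.04, -0.03, -1.5, 0, 0, -0.04], [0.4, 0.04, -0.03, -3, 0, 0, -0.04], [0.4, 0.04, -0.03, -4.4, 0, 0, -0.04], [0.4, 0.04, -0.03, -5.2, 0, 0, -0.04], [0.4, 0.04, -0.03, -5.6, 0, 0, -0.04], [0.4, 0.04, -0.03, -5.8, 0, 0, -0.04], [0.4, 0.04, -0.03, -5.8, 0, 0, -0.04], [0.4, 0.04, -0.03, -5.8, 0, 0, -0.04], [0.4, 0.04, -0.03, -5.8, 0, 0, -0.04], [0.4, 0.04, -0.03, -5.8, 0, 0, -0.04], [0.4, 0.04, -0.03, -5.8, 0, 0, -0.04]]}}

```text
t: 23.28
tool_pos: [0.5207, -0.4209, 0.0517]
orientation: [3.138, -0.101, 0.003]
force: [1.2, -0.7, -1.1]
opening: 0.0557
```

{"fn": "drive_tool", "kwargs": {"increments": [[0.4, 0.03, 0.05, -0.15, 0, 0, 0], [0.4, 0.03, 0.05, -0.25, 0, 0, 0], [0.4, 0.03, 0.05, -0.25, 0, 0, 0], [1, 0.03, 0.05, -0.25, 0, 0, 0], [1, 0.03, 0.05, -0.25, 0, 0, 0], [1, 0.03, 0.05, -0.25, 0, 0, 0], [1, 0.03, 0.05, -0.25, 0, 0, 0], [1, 0.03, 0.05, -0.25, 0, 0, 0], [1, 0.03, 0.05, -0.25, 0, 0, 0], [1, 0.03, 0.05, -0.25, 0, 0, 0]]}}

```text
t: 24.12
tool_pos: [0.5207, -0.419, 0.0439]
orientation: [3.14, -0.101, 0.0]
force: [0.7, -0.3, 0.4]
opening: 0.0258
```

{"fn": "drive_tool", "kwargs": {"increments": [[1, 0, 0, 1, 0, 0, 0], [1, 0, 0, 2.5, 0, 0, 0], [1, 0, 0, 4, 0, 0, 0], [1, 0, 1, 5.5, 0, 0, 0], [1, 0, 2, 6.3, 0, 0, 0], [1, 0.43, 19.2, 6.3, 0, 0, 0.295], [1, 0.43, 19.2, 6.3, 0, 0, 0.295], [1, 0.43, 19.2, 6.3, 0, 0, 0.295], [1, 0.43, 19.2, 6.3, 0, 0, 0.295], [1, 0.43, 19.2, 6.3, 0, 0, 0.295], [1, 0.43, 19.2, 6.3, 0, 0, 0.295], [1, 0.43, 19.2, 6.3, 0, 0, 0.295], [1, 0.43, 19.2, 6.3, 0, 0, 0.295], [1, 0.43, 19.2, 6.3, 0, 0, 0.295], [1, 0.43, 19.2, 6.3, 0, 0, 0.295], [1, 0.43, 19.2, 6.3, 0, 0, 0.295], [1, 0.43, 19.2, 6.3, 0, 0, 0.295], [1, 0.43, 19.2, 6.3, 0, 0, 0.295], [1, 0.43, 19.2, 6.3, 0, 0, 0.295], [1, 0.43, 19.2, 6.3, 0, 0, 0.295]]}}

```text
t: 25.78
tool_pos: [0.5314, 0.0598, 0.2012]
orientation: [3.121, 0.359, -0.0]
force: [0.9, 0.1, -0.9]
opening: 0.0257
```

Run:
```python
from look import *
s,c,T,hsv=look("w_nr")
```

```text
t 25.78 tcp [531.4  59.8 201.2] jaw -76.86 F [ 0.9  0.1 -0.9] open 25.7 q [ 0.02 -0.02  1.72 -0.    1.44  1.36]
```

View pics/w_nr.png

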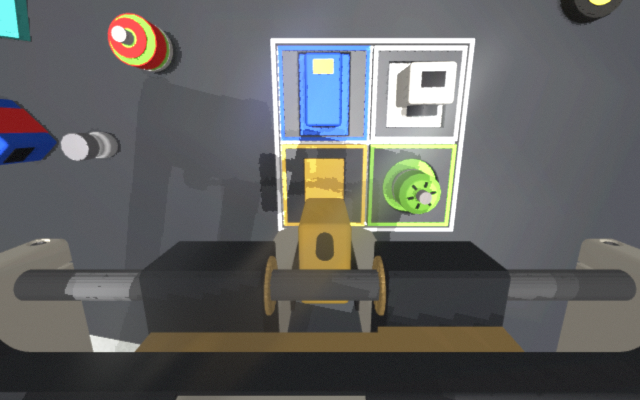

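The radio is lined up over the yellow pocket and the other three are standing in place. I'll lower it.

{"fn": "drive_tool", "kwargs": {"increments": [[1, 0, 0.02, -1.5, 0, 0, 0], [1, 0, 0.02, -3, 0, 0, 0], [1, 0, 0.02, -4.2, 0, 0, 0], [1, 0, 0.02, -5.0, 0, 0, 0], [1, 0, 0.02, -5.5, 0, 0, 0], [1, 0, 0.02, -5.7, 0, 0, 0], [1, 0, 0.02, -5.7, 0, 0, 0], [1, 0, 0.02, -5.7, 0, 0, 0], [1, 0, 0.02, -5.7, 0, 0, 0], [1, 0, 0.02, -5.7, 0, 0, 0], [1, 0, 0.02, -5.7, 0, 0, 0]]}}

```text
t: 26.75
tool_pos: [0.5324, 0.0616, 0.0602]
orientation: [3.12, 0.362, 0.004]
force: [-0.5, 0.1, -0.9]
opening: 0.026
```

{"fn": "drive_tool", "kwargs": {"increments": [[1, 0, 0, -0.08, 0, 0, 0], [1, 0, 0, -0.13, 0, 0, 0], [1, 0, 0, -0.13, 0, 0, 0], [1, 0, 0, -0.13, 0, 0, 0], [1, 0, 0, -0.13, 0, 0, 0]]}}

```text
t: 27.17
tool_pos: [0.5313, 0.0616, 0.0554]
orientation: [-3.121, -0.362, 0.0]
force: [-0.3, -0.4, -1.3]
opening: 0.026
```

{"fn": "drive_tool", "kwargs": {"increments": [[1, 0, 0, -0.06, 0, 0, 0], [1, 0, 0, -0.1, 0, 0, 0], [1, 0, 0, -0.13, 0, 0, 0], [1, 0, 0, -0.14, 0, 0, 0], [1, 0, 0, -0.14, 0, 0, 0], [1, 0, 0, -0.14, 0, 0, 0]]}}

```text
t: 27.67
tool_pos: [0.5314, 0.0616, 0.052]
orientation: [-3.121, -0.362, -0.0]
force: [-0.7, 0.1, -1.6]
opening: 0.026
```

{"fn": "drive_tool", "kwargs": {"increments": [[1, 0, 0, -0.02, 0, 0, 0], [1, 0, 0, -0.03, 0, 0, 0], [1, 0, 0, -0.03, 0, 0, 0]]}}

```text
t: 27.92
tool_pos: [0.5316, 0.0616, 0.0518]
orientation: [3.121, 0.362, 0.0]
force: [-2.7, -0.2, 5.1]
opening: 0.0259
```

Contact. I'll release, lift straight up and clear the view to check.

{"fn": "drive_tool", "kwargs": {"increments": [[0.45, 0, 0, 0, 0, 0, 0], [0.45, 0, 0, 0, 0, 0, 0], [0.45, 0, 0, 0, 0, 0, 0], [0.45, 0, 0, 0.5, 0, 0, 0], [0.45, 0, 0, 1.5, 0, 0, 0], [0.45, 0, 0, 3, 0, 0, 0], [0.45, 0, 0, 4.5, 0, 0, 0], [0.45, 0, 0, 6, 0, 0, 0], [0.45, -3, -8, 6.5, 0, 0, 0], [0.45, -3, -8, 6.5, 0, 0, 0], [0.45, -3, -8, 6.5, 0, 0, 0], [0.45, -3, -8, 6.5, 0, 0, 0], [0.45, -3, -8, 6.5, 0, 0, 0], [0.45, -3, -8, 6.5, 0, 0, 0], [0.45, -3, -8, 6.5, 0, 0, 0], [0.45, -3, -8, 6.5, 0, 0, 0], [0.45, -3, -8, 6.5, 0, 0, 0]]}}

```text
t: 29.33
tool_pos: [0.4568, -0.1373, 0.214]
orientation: [-3.12, -0.363, -0.001]
force: [0.3, 0.2, -1.3]
opening: 0.0513
```

Run:
```python
from look import *
s,c,T,hsv=look("w_end")
a=robot.read_camera("top");b=robot.read_camera("scene")
A=cv2.resize(a["image"][100:240,150:390,::-1],None,fx=3.3,fy=3.3);cv2.imwrite("pics/top_end.png",A)
cv2.imwrite("pics/scene_end.png",cv2.resize(b["image"][90:265,290:480,::-1],None,fx=3.4,fy=3.4))
T=cam_T(a);h=cv2.cvtColor(a["image"],cv2.COLOR_RGB2HSV)
print([(n,proj(a,T,np.r_[np.array(p)/1000,z])[0].round(0)) for n,p,z in [("b",(629,84),.064),("m",(554,-36),.07),("c",(656.5,-12.4),.064),("r",(531.5,61.3),.064)]])
```

```text
t 29.33 tcp [ 456.8 -137.3  214. ] jaw -76.73 F [ 0.3  0.2 -1.3] open 51.3 q [-0.4  -0.19  1.86  0.    1.48  0.94]
[('b', array([302., 142.])), ('m', array([348., 172.])), ('c', array([340., 133.])), ('r', array([310., 180.]))]
```

View pics/top_end.png

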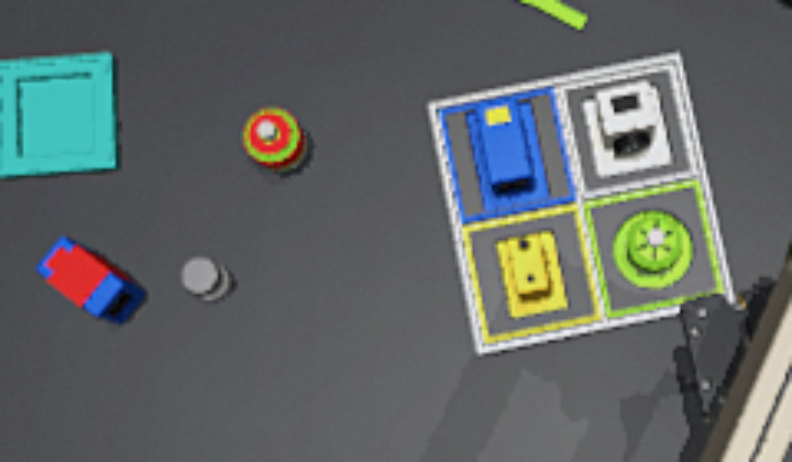

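View pics/scene_end.png

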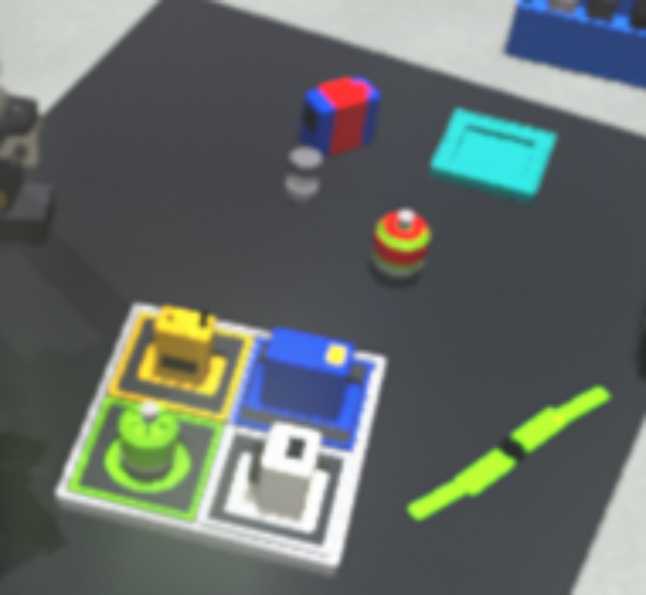

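All four parts stand upright inside their own pockets, the taped parts haven't moved, and the gripper is clear. I'll hand in.

```bash
python3 -c "
from plant import robot
print(robot.close_job())"
```

```text
the job is handed in; nothing more can be done
None
```

The tray is packed and handed in, with the robot's clock at about 29 s. I placed the good battery, good motor, camera and radio, in that order, each in the pocket of its own colour. Each one was lowered until the force reading showed the pocket floor taking its weight, and only then released.

- **Final checks:** the last top and scene pictures show all four parts upright and inside their pockets. The taped battery, the taped motor and the turquoise nest look-alike are where they were at the start. I left the turquoise battery alone, but the final pictures did not cover it. The gripper was clear of everything.
- **Disagreements:** the tray position differed by about 2–3 mm between the top and wrist cameras, and the motor by about 3 mm. The radio's angle differed by about 2° between readings. The pockets leave about 10 mm of room on each side, so I used values in between.
- **Odd reading:** the jaws read 43 mm on the 44 mm motor. It was held centrally and placed without trouble.

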